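# Lock the carving turntable

### The job

Lock the carver's turntable: with a fingertip against the upright turning peg, push the slotted ring round until its slot stands in front of the flat lock bar, then push the bar's upturned end so that the bar slides through the slot and fully home, its end tab against the guide, and take the hand away. Only push, gently: do not grip, pull out or lift the peg, the ring or the bar, and leave the other things on the bench where they lie.

Things in the scene. Friction and masses are not known exactly. Their poses are not given: they have to be found in the camera images.
- turntable: fixed foot of the carving turntable, bolted to the bench: a grey round cast plate 224 mm across, 12 mm thick, with a 74 mm wide tongue (top 16 mm above the bench) out to y = 257 mm under the lock bar. Origin: on the turning axis at bench height; its +y axis points from the axis out along the lock bar; z up
- index_ring (a joint): turn of the slotted aluminium ring (112 mm inside, 192 mm outside, top 36 mm up) in rad, anticlockwise from above positive. 0 (or 6.283) = slot on the foot's +y, in line with the bar. At q the slot points along the foot's +y turned by q, the peg along -y turned by q. Starts between 0.7 and 5.58; turns both ways without stops, needs about 3 N at the peg, stays where left
- slot_mouth (a point): middle of the slot's outer mouth, on the ring's top face, 36 mm above the bench, 96 mm from the axis. The one slot goes right through the ring's width; it is 23.5 mm wide, flared to 38.5 mm at this mouth
- turn_peg (a point): point on the axis of the upright wooden turning peg, 64 mm above the bench. The peg is fixed on the ring opposite the slot, 76 mm from the turning axis; about 18 mm thick, from the ring's top (36 mm) to 88 mm above the bench; its steel foot is 22 mm across, up to 42 mm
- work_top (a point): top of the dark wooden heel block clamped in the middle of the ring, on the turning axis, 93 mm above the bench. It sits on a plywood cradle 84 x 60 mm (the 84 mm at right angles to the slot) on a steel bridge 182 x 34 mm, 46 to 52 mm above the bench, across the ring at right angles to the slot
- hub_pocket (a point): mouth of the pocket, facing the bar, in the fixed dark steel hub inside the ring (hub 108 mm across, top 34 mm above the bench); pocket 28 mm wide, point 54 mm from the axis on the foot's +y, 23 mm above the bench
- guide_face (a point): middle of the outer face of the dark steel guide, fixed on the tongue: on the foot's +y, 164 mm from the axis, 23 mm above the bench. The guide is 51 mm wide, 60 mm long (y = 104 to 164 mm), top 37.5 mm above the bench, and encloses the bar above and at both sides with 1.5 mm play
- lock_bar: steel lock bar, 0.32 kg, loose in the guide, 20 mm wide, 14 mm high, underside 16 mm up. Origin: underside, at the ringward face of its upturned end tab (30 mm wide, y = 0 to 7 mm, top 58 mm up). Bar runs 124 mm along its -y to a tapered nose. Starts with the tab 62 to 76 mm outside the guide; home = tab on the guide's outer face, origin at y = 164 mm of the foot. Slides with 1 to 3 N
- bar_nose (a point): the tip of the lock bar, at its mid height, 124 mm along the bar's -y from its origin; 40 mm from the turning axis when home, inside the hub's pocket
- glue_bottle: bystander: white plastic bottle, 44 mm across, 115 mm tall, standing; origin under its centre
- sanding_block: bystander: cork sanding block 75 x 45 x 30 mm; origin under its centre
- pin_jar: bystander: small glass jar with a metal lid, 48 mm across, 50 mm tall; origin under its centre
- square: bystander: small try square lying flat, dark wooden stock 90 x 16 mm with a 110 mm steel blade; origin under the middle of the stock
- bar_clamp: bystander: small bar clamp lying on its side, 160 mm long; origin under the middle of its bar
- gouge: bystander: carving gouge lying flat, about 220 mm long, wooden handle to its -x; origin under its middle
- spruce_offcut: bystander: spruce strip 130 x 22 x 12 mm; origin under its centre

How it is judged:
By the outcome, as a careful person would: the job done as asked, in the order asked, and still so for the second after the job is handed in, with the robot touching nothing.
It also fails if it takes over 64 s, if anything falls off the work surface, if the arm or the gripper's body presses on something with over 40 N, if the wrist force passes 120 N, or if a joint passes its speed limit or range.

### The arm

A 6-joint arm with a two-finger parallel gripper is mounted at the origin on the work surface. World frame = base frame: x ahead of the robot, y to its left, z up, the work surface at z = 0. Lengths are in mm, angles in rad, forces in N, time in s.
With the tool pointing down it reaches from about 275 to 725 mm from the base axis. Payload 15.9 kg.
Tool frame: the origin (TCP) lies midway between the tips of the shut fingers; the grasp point (between the pads) lies 19 mm behind it; z points along the fingers, y is the direction in which the jaws open and shut (so a half turn about z gives the same grasp; the last joint's range is limited). The gripper opens to 85 mm and grips with 20 to 120 N. Pads are 22 mm wide; open, the fingers measure 114 mm over their backs; the gripper's body (76 mm by 85 mm) begins 54 mm behind the grasp point. The pads swing forward as they close: fully open they stand 13 mm farther back than shut.
Start: joints at [1.203, 0.213, -0.034, 1.323, 0, 1.571], TCP at [179.775, 466.547, 231.306] pointing down, gripper open.
Joint ranges: [-2.98, 2.98], [-0.74, 1.72], [-1.14, 1.35], [-2.1, 2.04], [-1.57, 1.44], [-3.14, 3.14]. Speed limits (rad/s): [1.89, 1.89, 2.39, 2.57, 3.14, 3.14].

### API

Orientations are given as a unit quaternion [w, x, y, z].
In Python, from rig import robot, viewer, ticket gives the robot as it stands. The module is installed in compiled form; this text tells all that it offers.
- The arm moves only by the shell command python3 -m jog 'ROWS'. ROWS is JSON, a list of rows, each a list of 3 entries, a list of its own where there are three numbers: the turn, a rotation vector about the tool's x, y, z in degrees, then the shift along the tool's x, y, z in cm, then the finger opening in cm, from 0 to 8.54. In form: [[[rx, ry, rz], [tx, ty, tz], hand], ...]. A call has 1 to 20 rows; each row is the pose to reach, as a shift and turn from the pose commanded when the call began, along the tool's axes at that moment; what a row does not reach only later rows make up. A row lasts 1/12 s, in which the tool goes at most 41.7 mm and 7.16 degrees, less where a joint would pass 70% of its speed; a pose out of reach is approached as far as the arm can. A call with a gripper value outside its range is refused whole. The fingers move at their own pace and stop on an object; the grip force is fixed at half the most. Time passes only in rows, so rows that repeat a pose let the fingers close. It gives the time, the measured TCP pose, the force and the opening at its end, in the units of the state.
- robot.observe(): the state, without advancing time (a new reading comes with each control period).
- viewer.grab_frame(name): name is "scene" or "side" or "wrist"; returns (picture, depth): 480x640x3 uint8, blue, green, red; 480x640 float32, mm along the optical axis (not along the pixel's ray), 0 where there is no reading.
- viewer.camera_model(name): a dict with "K" (3x3 intrinsics, pixels), "view" (4x4, takes a point from world to camera coordinates). Camera axes: x right, y down, z forward; pixel columns grow to the right and rows downward; lengths in mm; the calibration is good to about 2 mm. A picture is of the moment at which its call begins: read the wrist's pose just before it. camera_model takes no time and is no camera call; for the wrist camera it gives the pose at the moment of the call.
- ticket.finish_job(): hands the job in, once; it reports no verdict.
The state is a dict: "clock": time; "qpos": joint angles; "qvel": joint speeds; "tau": joint torques, N m; "ee_pos": TCP position; "orientation": TCP orientation; "wrist_force": force on the tool from outside, world axes, zero at the start; "ft_torque": the same for the moment, N m; "finger_gap": finger opening in mm.
Only numpy, scipy, OpenCV 4.12 (cv2) and the standard library are available. Lean on these libraries where they do the work, as an engineer would, in place of code of your own. Each camera call takes 0.05 s, during which the arm holds its last target.

## Working session

There is one attempt and no reset: what is moved stays moved. The work goes in short steps, Python scripts to look and compute and a shell command to move; the robot and the scene stay as the last step left them, time stands still between calls to the robot, and variables do not carry over. Pictures are saved under pics/ and viewed, and the job is handed in when it is done.

```bash
mkdir -p pics; python3 - <<'E'
from rig import robot, viewer
import cv2
print(robot.observe())
for n in("scene","side","wrist"):
    m=viewer.camera_model(n); p,d=viewer.grab_frame(n); cv2.imwrite(f"pics/{n}0.png",p)
    import numpy as np; np.savez(f"{n}0.npz",p=p,d=d,K=m["K"],view=m["view"])
    print(n,m)
E
```

```text
{'clock': 0.0, 'qpos': array([ 1.20299459e+00,  2.13357519e-01, -3.50687543e-02,  1.32351539e+00,
       -5.76579780e-06,  1.57079485e+00]), 'qvel': array([-2.72292758e-03, -3.68102957e-05, -1.84506481e-03,  7.62301136e-04,
        1.40778439e-03, -9.88398720e-04]), 'tau': array([ 6.06328627e-03, -6.86168647e+01,  4.87117088e+01,  1.74234185e-02,
        4.33376154e-04, -2.13011134e-06]), 'ee_pos': array([179.65720533, 466.22971876, 230.81165912]), 'orientation': array([-1.01887444e-04,  1.82865288e-01,  9.83137813e-01, -5.63537517e-04]), 'wrist_force': array([-0.50812372, -0.5210809 , -0.18904136]), 'ft_torque': array([ 0.015613  ,  0.02479831, -0.02035298]), 'finger_gap': 85.44442150790101}
scene {'K': array([[487.05823336,   0.        , 321.38752732],
       [  0.        , 487.05823336, 234.00280521],
       [  0.        ,   0.        ,   1.        ]]), 'view': array([[-2.55143785e-01,  9.66828658e-01,  1.19997672e-02,
         2.36446779e+02],
       [ 7.40723925e-01,  2.03421995e-01, -6.40271472e-01,
        -3.46239356e+02],
       [-6.21473825e-01, -1.54472772e-01, -7.68054977
[... 451 characters left out ...]
56844e+01],
       [ 6.63263529e-02,  8.74666958e-01, -4.80165105e-01,
         1.19043052e+03],
       [ 0.00000000e+00,  0.00000000e+00,  0.00000000e+00,
         1.00000000e+00]])}
wrist {'K': array([[361.71093072,   0.        , 319.91026021],
       [  0.        , 361.71093072, 238.3708654 ],
       [  0.        ,   0.        ,   1.        ]]), 'view': array([[ 3.58546015e-01,  9.33512053e-01,  5.40010517e-05,
        -4.99685168e+02],
       [ 8.93174520e-01, -3.43069878e-01,  2.90761648e-01,
        -3.91004761e+01],
       [ 2.71448029e-01, -1.04203198e-01, -9.56795517e-01,
         3.78879866e+02],
       [ 0.00000000e+00,  0.00000000e+00,  0.00000000e+00,
         1.00000000e+00]])}
```

View pics/scene0.png

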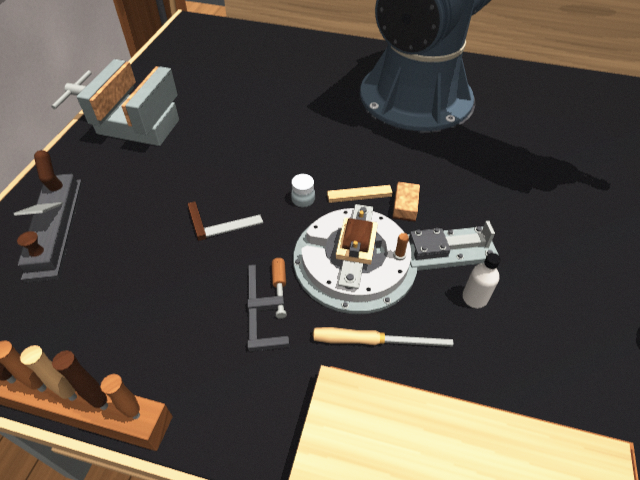

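View pics/side0.png

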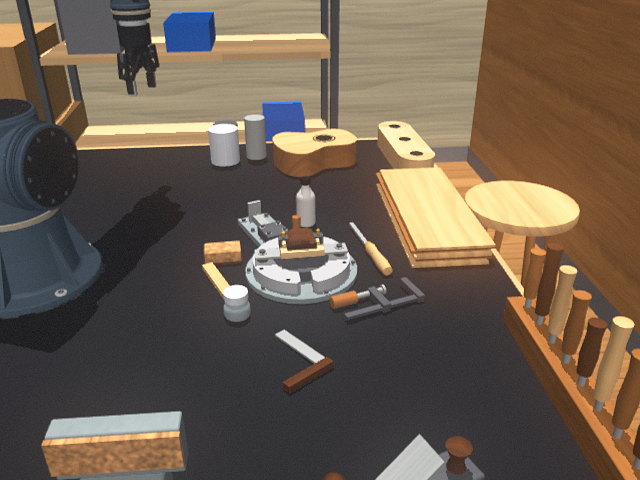

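View pics/wrist0.png

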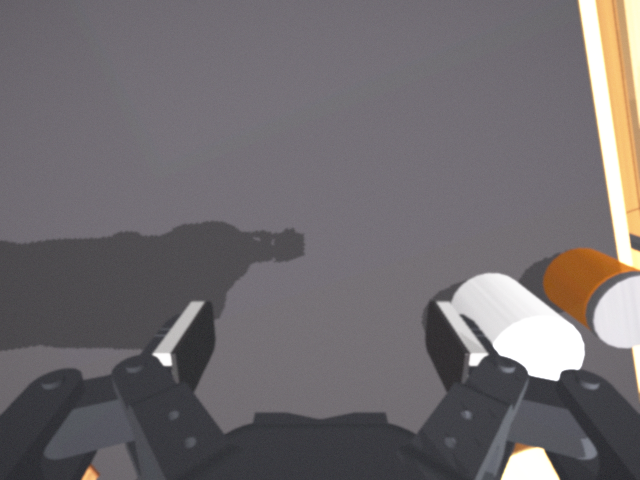

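```bash
cat >h.py <<'E'
import numpy as np,cv2
def load(n):
    z=np.load(n+".npz"); return z["p"],z["d"],z["K"],z["view"]
def ray(K,V,u,v,z):  # intersect pixel ray with height z
    R=V[:3,:3];C=-R.T@V[:3,3]; d=R.T@np.linalg.inv(K)@[u,v,1.]
    return C+d*(z-C[2])/d[2]
def proj(K,V,X):
    X=np.atleast_2d(X); c=X@V[:3,:3].T+V[:3,3]; p=c@K.T; return p[:,:2]/p[:,2:]
def cloud(d,K,V):
    v,u=np.mgrid[0:480,0:640]; c=np.stack([(u-K[0,2])/K[0,0]*d,(v-K[1,2])/K[1,1]*d,d],-1)
    return (c-V[:3,3])@V[:3,:3]
E
python3 - <<'E'
from h import *
p,d,K,V=load("scene0")
cv2.imwrite("pics/scene0z.png",cv2.resize(p[160:350,270:520],None,fx=3.2,fy=3.15,interpolation=cv2.INTER_CUBIC)[:600,:800])
P=cloud(d,K,V)
for n,(u,v) in dict(pegtop=(403,236),guide=(430,242),tabtop=(490,225),heel=(358,232),bottle=(490,260),ringL=(315,250),tongue=(480,260),sand=(407,190)).items(): print(n,P[v,u].round(1))
E
```

```text
pegtop [537.4  36.4  87.3]
guide [496.6  85.3  38.7]
tabtop [445.5 182.5  57.6]
heel [552.9 -37.1  92.2]
bottle [573.  172.  114.6]
ringL [ 566.8 -107.    37.3]
tongue [492.7 178.9  13.4]
sand [368.1  26.8  29.1]
```

View pics/scene0z.png

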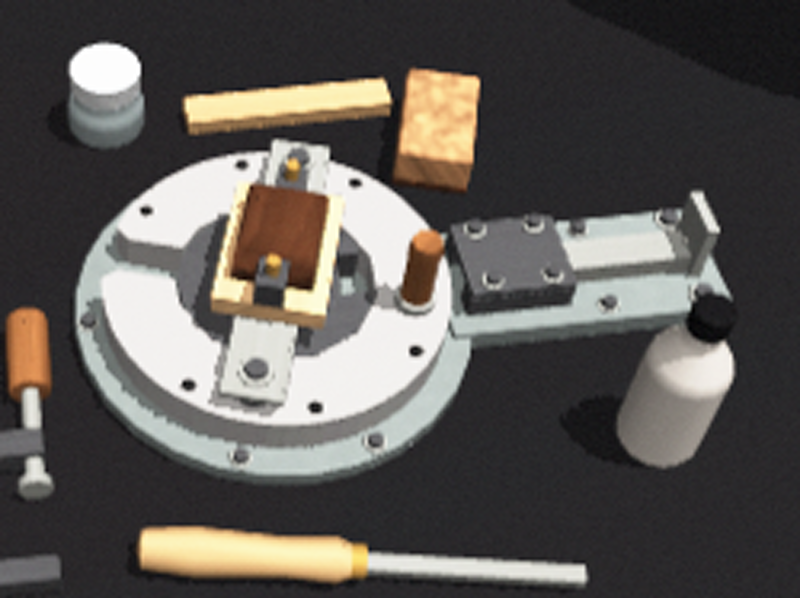

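```bash
python3 - <<'E'
from h import *
from scipy.optimize import least_squares
for n in("scene0","side0"):
    p,d,K,V=load(n); P=cloud(d,K,V)
    z=P[...,2]; 
    m=(abs(z-36)<5)&(d>0)&(np.hypot(P[...,0]-545,P[...,1]+35)<105)&(p.min(2)>120)
    # mask circle: maximise count within r=96 / outside -- use convex hull on pixel mask, rays on z=36
    k=max(cv2.findContours(m.astype(np.uint8),0,2)[0],key=cv2.contourArea)
    h=cv2.convexHull(k)[:,0].astype(float)
    X=np.array([ray(K,V,u,v,36)[:2] for u,v in h])
    r=least_squares(lambda a:np.hypot(X[:,0]-a[0],X[:,1]-a[1])-95.5,[545,-35],loss='soft_l1')
    r2=least_squares(lambda a:np.hypot(X[:,0]-a[0],X[:,1]-a[1])-a[2],[545,-35,95],loss='soft_l1')
    print(n,m.sum(),r.x.round(1),r2.x.round(1),np.abs(r.fun).mean())
    c=r.x
    # guide top points
    g=(abs(z-38)<3)&(d>0)&(P[...,1]>c[1]+95)&(P[...,1]<160)&(P[...,0]>440)&(p.max(2)<110)
    t=(abs(z-57)<3)&(d>0)&(P[...,1]>c[1]+150)&(P[...,1]<260)&(P[...,0]>400)&(P[...,0]<500)
    b=(abs(z-87)<3)&(d>0)&(p[...,2].astype(int)>p[...,0]+30)&(P[...,1]>5)
    for nm,mm in(("guide",g),("tab",t),("peg",b)):
        Q=P[mm]; 
        if len(Q)<3: print(nm,len(Q)); continue
        print(nm,len(Q),Q.mean(0).round(1),Q.min(0).round(),Q.max(0).round(), cv2.minAreaRect(Q[:,:2].astype(np.float32)),"dir",np.degrees(np.arctan2(*(Q.mean(0)[:2]-c)[::-1])).round(2),np.hypot(*(Q.mean(0)[:2]-c)).round(1))
E
```

```text
scene0 3789 [544.8 -37.9] [544.7 -38.2  95.8] 0.5142665140178727
guide 111 [511.7  91.3  37.3] [459.  58.  35.] [579. 159.  41.] ((529.6351928710938, 103.05068969726562), (137.77127075195312, 62.99492645263672), 26.354766845703125) dir 104.35 133.4
tab 67 [451.4 182.2  56.8] [437. 174.  54.] [466. 191.  59.] ((450.8135681152344, 182.65130615234375), (30.836923599243164, 8.087818145751953), 24.834442138671875) dir 113.0 239.2
peg 99 [550.4  77.   87.1] [532.  29.  84.] [581. 189.  90.] ((556.7012939453125, 108.35689544677734), (162.4458465576172, 16.195819854736328), 77.05317687988281) dir 87.24 115.1
side0 1671 [542.3 -43.6] [535.9 -49.7  88. ] 9.028680871940697
guide 35 [485.   68.   37.4] [459.  52.  35.] [519. 107.  40.] ((488.0842590332031, 80.92973327636719), (45.14201736450195, 61.17256546020508), 31.609996795654297) dir 117.21 125.5
tab 40 [449.8 179.9  57.1] [437. 170.  54.] [464. 191.  60.] ((450.1871643066406, 180.82374572753906), (29.43909454345703, 12.61491584777832), 28.809999465942383) dir 112.49 241.9
peg 661 [ 959.6 1754.7   86.9] [-635.   24.   84.] [1758. 2476.   90.] ((568.8565673828125, 1248.0869140625), (2390.64306640625, 2447.213623046875), 0.3969702422618866) dir 76.94 1846.1
```

```bash
cat >>h.py <<'E'
def overlay(p,K,V,c,th,q,bo,out,crop,s):
    # th: world angle of foot +y ; foot axes
    ey=np.array([np.cos(th),np.sin(th)]); ex=np.array([ey[1],-ey[0]])
    def W(x,y,z): x,y,z=np.broadcast_arrays(x,y,z); return np.c_[c[0]+x*ex[0]+y*ey[0],c[1]+x*ex[1]+y*ey[1],z]
    t=np.linspace(0,2*np.pi,73); C,S=np.cos(q),np.sin(q)
    def ring(x,y,z): x,y=np.asarray(x,float),np.asarray(y,float); return W(x*C-y*S,x*S+y*C,z)
    x0,y0,x1,y1=crop; im=cv2.resize(p[y0:y1,x0:x1],None,fx=s,fy=s,interpolation=cv2.INTER_CUBIC)
    def dr(X,col): 
        u=((proj(K,V,X)-[x0,y0]+.5)*s); cv2.polylines(im,[np.round(u*8).astype(np.int32)],False,col,1,cv2.LINE_AA,3)
    dr(W(96*np.cos(t),96*np.sin(t),36.),(0,0,255)); dr(W(112*np.cos(t),112*np.sin(t),12.),(0,255,255))
    dr(ring(9*np.cos(t),-76+9*np.sin(t),88.),(255,0,0)); dr(ring(11*np.cos(t),-76+11*np.sin(t),42.),(255,0,0))
    for sg in(-1,1): dr(ring([sg*11.75,sg*11.75],[56,80],36.),(255,0,255)); dr(ring([sg*11.75,sg*19.25],[80,96],36.),(255,0,255))
    dr(W([-25.5,25.5,25.5,-25.5,-25.5],[104,104,164,164,104],37.5),(0,255,0))
    dr(W([-15,15,15,-15,-15],[bo,bo,bo+7,bo+7,bo],58.),(255,128,0))
    cv2.imwrite(out,im)
E
python3 - <<'E'
from h import *
c=[544.8,-38.];th=np.radians(113.2)
for n,cr,s in(("scene0",(280,170,520,320),3.3),("side0",(230,170,370,310),4)):
    p,d,K,V=load(n); overlay(p,K,V,c,th,np.radians(163),235.7,f"pics/{n}_o.png",cr,s)
E
```

```text
(no output)
```

View pics/scene0_o.png

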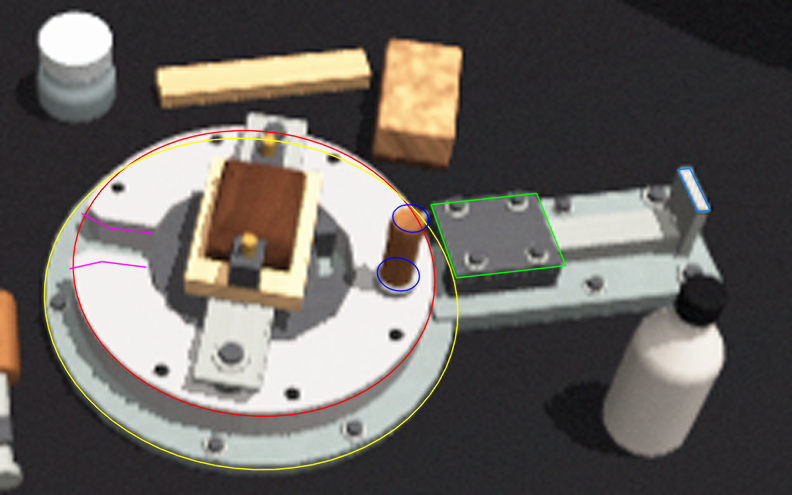

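View pics/side0_o.png

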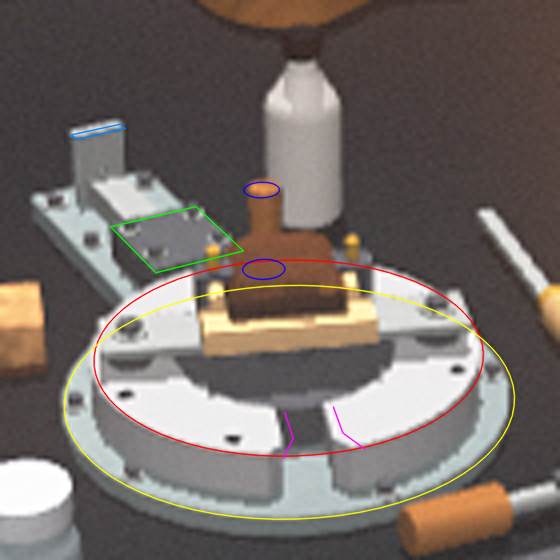

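```bash
python3 -m jog '[[[0,0,-1],[-1,-0.6,0.2],0],[[0,0,-3],[-4,-2.5,0.7],0],[[0,0,-5],[-7.5,-4.6,1.4],0],[[0,0,-7],[-11,-6.8,2],0],[[0,0,-9],[-14.5,-9,2.6],0],[[0,0,-11],[-18,-11.2,3.2],0],[[0,0,-13],[-21.5,-13.3,3.8],0],[[0,0,-15],[-25,-15.5,4.4],0],[[0,0,-17],[-28.5,-17.7,5],0],[[0,0,-19],[-32,-19.8,5.6],0],[[0,0,-21],[-35.5,-22,6.2],0],[[0,0,-23],[-39,-24.2,6.8],0],[[0,0,-24],[-42.5,-26.4,7.4],0],[[0,0,-25],[-45,-27.9,7.9],0],[[0,0,-25],[-45.8,-28.4,8.1],0],[[0,0,-25],[-45.8,-28.4,8.1],0],[[0,0,-25],[-45.8,-28.4,8.1],0]]'; python3 - <<'E'
from rig import robot, viewer
import cv2, numpy as np
m=viewer.camera_model("wrist"); p,d=viewer.grab_frame("wrist"); cv2.imwrite("pics/wrist1.png",p); np.savez("wrist1.npz",p=p,d=d,**{k:m[k] for k in("K","view")})
o=robot.observe();print(o["qpos"].round(3),o["ee_pos"].round(1),o["orientation"].round(4),o["clock"])
E
```

```text
clock: 1.57
ee_pos: [504.6, 36.9, 150.0]
orientation: [-0.001, -0.034, 0.999, 0.0]
wrist_force: [-1.0, 0.2, 0.4]
finger_gap: -0.0
[ 0.074  0.255 -0.187  1.129  0.     0.006] [504.4  37.6 150.3] [-3.000e-04 -3.430e-02  9.994e-01  1.000e-04] 1.6167
```

View pics/wrist1.png

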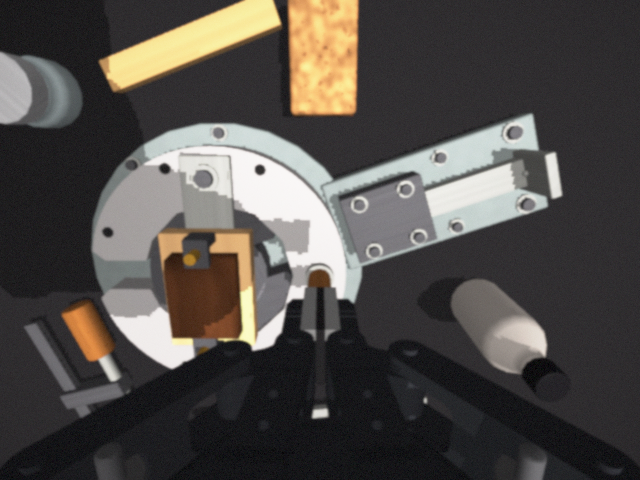

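```bash
python3 - <<'E'
from h import *
p,d,K,V=load("wrist1"); overlay(p,K,V,[544.8,-38.],np.radians(113.2),np.radians(161),235.7,"pics/wrist1_o.png",(80,100,580,420),1.6)
P=cloud(d,K,V)
for u,v in((312,292),(330,292),(305,310),(337,310),(320,273)): print(u,v,P[v,u].round(1))
E
```

```text
312 292 [494.6  32.6 159.7]
330 292 [493.7  39.8 160.6]
305 310 [494.9  30.4 174.5]
337 310 [493.8  42.  175.1]
320 273 [530.8  38.6  50.7]
```

View pics/wrist1_o.png

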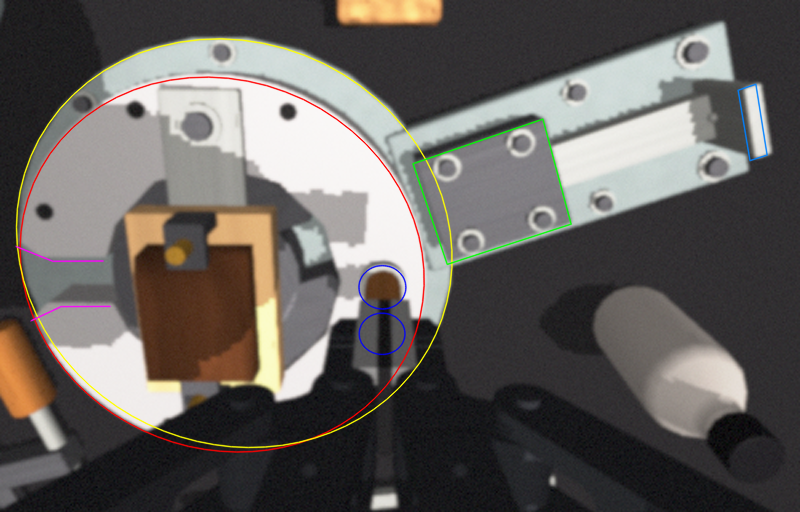

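```bash
python3 -m jog '[[[0,0,0],[-0.3,-0.1,1],0],[[0,0,0],[-0.7,-0.25,2.5],0],[[0,0,0],[-0.7,-0.25,4],0],[[0,0,0],[-0.7,-0.25,5.5],0],[[0,0,0],[-0.7,-0.25,7],0],[[0,0,0],[-0.7,-0.25,8.2],0],[[0,0,0],[-0.7,-0.25,9],0],[[0,0,0],[-0.7,-0.25,9],0],[[0,0,0],[-0.7,-0.25,9],0]]'; python3 - <<'E'
from h import *
from rig import robot
o=robot.observe();print(o["ee_pos"].round(1),o["orientation"].round(4))
# plan: rows relative to current
c=np.array([544.8,-38.]); e=o["ee_pos"][:2]
q=o["orientation"]; ax=np.array([q[1]**2*2-1,2*q[1]*q[2]]); ax/=np.linalg.norm(ax); ay=np.array([-ax[1],ax[0]])*-1
print(ax,ay)
for k in range(0,62,3):
    ph=np.radians(94-k); r=np.array([np.cos(ph),np.sin(ph)]); t=np.array([-r[1],r[0]])
    f=c+76*r+19.5*t; dlt=f-e; print(k,[round(dlt@ax/10,2),round(dlt@ay/10,2)])
E
```

```text
clock: 2.37
ee_pos: [511.9, 35.4, 60.3]
orientation: [-0.0, -0.035, 0.999, 0.0]
wrist_force: [0.3, -1.4, -0.1]
finger_gap: -0.1
[511.9  35.4  60.3] [-2.000e-04 -3.470e-02  9.994e-01  0.000e+00]
[-0.9975923  -0.06935134] [-0.06935134  0.9975923 ]
0 [np.float64(-0.82), np.float64(0.05)]
3 [np.float64(-1.22), np.float64(0.14)]
6 [np.float64(-1.62), np.float64(0.21)]
9 [np.float64(-2.03), np.float64(0.26)]
12 [np.float64(-2.44), np.float64(0.29)]
15 [np.float64(-2.85), np.float64(0.29)]
18 [np.float64(-3.26), np.float64(0.28)]
21 [np.float64(-3.67), np.float64(0.24)]
24 [np.float64(-4.08), np.float64(0.19)]
27 [np.float64(-4.48), np.float64(0.11)]
30 [np.float64(-4.88), np.float64(0.01)]
33 [np.float64(-5.27), np.float64(-0.11)]
36 [np.float64(-5.66), np.float64(-0.26)]
39 [np.float64(-6.04), np.float64(-0.42)]
42 [np.float64(-6.41), np.float64(-0.6)]
45 [np.float64(-6.77), np.float64(-0.8)]
48 [np.float64(-7.11), np.float64(-1.01)]
51 [np.float64(-7.45), np.float64(-1.25)]
54 [np.float64(-7.77), np.float64(-1.5)]
57 [np.float64(-8.08), np.float64(-1.77)]
60 [np.float64(-8.38), np.float64(-2.06)]
```

```bash
python3 -m jog '[[[0,0,0],[-0.3,0,0],0],[[0,0,0],[-0.55,0.05,0],0],[[0,0,0],[-0.8,0.05,0],0],[[0,0,1.5],[-1,0.1,0],0],[[0,0,3],[-1.2,0.15,0],0],[[0,0,6],[-1.6,0.2,0],0],[[0,0,9],[-2,0.25,0],0],[[0,0,12],[-2.45,0.3,0],0],[[0,0,15],[-2.85,0.3,0],0],[[0,0,18],[-3.25,0.3,0],0],[[0,0,21],[-3.65,0.25,0],0],[[0,0,24],[-4.1,0.2,0],0],[[0,0,27],[-4.5,0.1,0],0],[[0,0,30],[-4.9,0,0],0],[[0,0,33],[-5.25,-0.1,0],0],[[0,0,36],[-5.65,-0.25,0],0],[[0,0,39],[-6.05,-0.4,0],0],[[0,0,42],[-6.4,-0.6,0],0],[[0,0,42],[-6.4,-0.6,0],0]]'; cat >look.py <<'E'
import sys
from h import *
from rig import robot,viewer
cam,tag=sys.argv[1:3]; th=float(sys.argv[3]); bo=float(sys.argv[4]) if len(sys.argv)>4 else 235.7
o=robot.observe();print(o["clock"],o["ee_pos"].round(1),o["orientation"].round(4),o["wrist_force"].round(1),o["qpos"].round(2))
m=viewer.camera_model(cam);p,d=viewer.grab_frame(cam);np.savez(tag+".npz",p=p,d=d,K=m["K"],view=m["view"])
cr,s=dict(scene=((280,170,520,320),3.3),side=((230,170,370,310),4),wrist=((0,0,640,480),1.25))[cam]
overlay(p,m["K"],m["view"],[544.8,-38.],np.radians(113.2),np.radians(th),bo,f"pics/{tag}.png",cr,s)
E
python3 look.py scene s2 119
```

```text
clock: 3.95
ee_pos: [577.2, 33.0, 60.5]
orientation: [0.0, 0.328, 0.945, 0.0]
wrist_force: [0.4, -0.3, -0.1]
finger_gap: 0.2
3.95 [577.2  33.   60.5] [3.000e-04 3.275e-01 9.448e-01 1.000e-04] [ 0.4 -0.3 -0.1] [ 0.06  0.46 -0.13  0.98  0.    0.72]
```

View pics/s2.png

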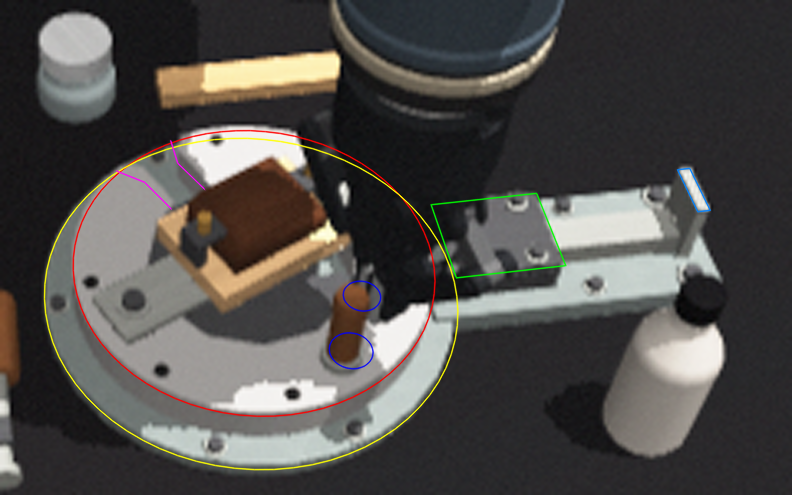

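```bash
cat >plan.py <<'E'
from h import *
from rig import robot
import sys
a,b,st,off=map(float,sys.argv[1:5])
o=robot.observe(); c=np.array([544.8,-38.]); e=o["ee_pos"][:2]; q=o["orientation"]; ax=np.array([q[1]**2*2-1,2*q[1]*q[2]]); ax/=np.linalg.norm(ax); ay=np.array([ax[1],-ax[0]])
ph0=np.degrees(np.arctan2(ay[1],ay[0])); print("radial now",ph0)
for A in np.arange(a,b-.01,-st):
    ph=np.radians(A); r=np.array([np.cos(ph),np.sin(ph)]); t=np.array([-r[1],r[0]])
    d=c+76*r+off*t-e; print(A,"rz",round(ph0-A,1),round(d@ax/10,2),round(d@ay/10,2))
E
python3 plan.py 52 -8 3 19.5
```

```text
radial now 51.95662992993669
52.0 rz -0.0 0.11 0.01
49.0 rz 3.0 -0.29 0.1
46.0 rz 6.0 -0.7 0.17
43.0 rz 9.0 -1.1 0.22
40.0 rz 12.0 -1.51 0.25
37.0 rz 15.0 -1.92 0.25
34.0 rz 18.0 -2.33 0.24
31.0 rz 21.0 -2.74 0.2
28.0 rz 24.0 -3.15 0.14
25.0 rz 27.0 -3.55 0.06
22.0 rz 30.0 -3.95 -0.03
19.0 rz 33.0 -4.34 -0.16
16.0 rz 36.0 -4.73 -0.3
13.0 rz 39.0 -5.11 -0.46
10.0 rz 42.0 -5.48 -0.64
7.0 rz 45.0 -5.84 -0.84
4.0 rz 48.0 -6.18 -1.06
1.0 rz 51.0 -6.52 -1.29
-2.0 rz 54.0 -6.84 -1.54
-5.0 rz 57.0 -7.15 -1.81
-8.0 rz 60.0 -7.45 -2.1
```

```bash
python3 -m jog '[[[0,0,1],[-0.1,0.05,0],0],[[0,0,3],[-0.3,0.1,0],0],[[0,0,6],[-0.7,0.15,0],0],[[0,0,9],[-1.1,0.2,0],0],[[0,0,12],[-1.5,0.25,0],0],[[0,0,15],[-1.9,0.25,0],0],[[0,0,18],[-2.35,0.25,0],0],[[0,0,21],[-2.75,0.2,0],0],[[0,0,24],[-3.15,0.15,0],0],[[0,0,27],[-3.55,0.05,0],0],[[0,0,30],[-3.95,-0.05,0],0],[[0,0,33],[-4.35,-0.15,0],0],[[0,0,36],[-4.75,-0.3,0],0],[[0,0,39],[-5.1,-0.45,0],0],[[0,0,42],[-5.5,-0.65,0],0],[[0,0,45],[-5.85,-0.85,0],0],[[0,0,48],[-6.2,-1.05,0],0],[[0,0,51],[-6.5,-1.3,0],0],[[0,0,54],[-6.85,-1.55,0],0],[[0,0,56],[-7.05,-1.7,0],0]]'
python3 look.py scene s3 60;python3 plan.py -4 -67 3 19.5
```

```text
clock: 5.67
ee_pos: [621.4, -23.5, 60.4]
orientation: [-0.0, 0.732, 0.681, 0.0]
wrist_force: [-1.7, 3.7, -0.2]
finger_gap: 0.1
5.6667 [621.4 -23.5  60.4] [-2.000e-04  7.325e-01  6.808e-01  1.000e-04] [-1.7  3.7 -0.2] [-0.04  0.54  0.    1.03  0.    1.61]
radial now -4.309230369425036
-4.0 rz -0.3 0.01 0.05
-7.0 rz 2.7 -0.39 0.14
-10.0 rz 5.7 -0.79 0.21
-13.0 rz 8.7 -1.2 0.26
-16.0 rz 11.7 -1.61 0.29
-19.0 rz 14.7 -2.02 0.3
-22.0 rz 17.7 -2.43 0.29
-25.0 rz 20.7 -2.84 0.25
-28.0 rz 23.7 -3.25 0.2
-31.0 rz 26.7 -3.65 0.12
-34.0 rz 29.7 -4.05 0.02
-37.0 rz 32.7 -4.44 -0.09
-40.0 rz 35.7 -4.83 -0.23
-43.0 rz 38.7 -5.21 -0.39
-46.0 rz 41.7 -5.58 -0.57
-49.0 rz 44.7 -5.94 -0.77
-52.0 rz 47.7 -6.29 -0.99
-55.0 rz 50.7 -6.63 -1.22
-58.0 rz 53.7 -6.95 -1.47
-61.0 rz 56.7 -7.26 -1.74
-64.0 rz 59.7 -7.56 -2.03
-67.0 rz 62.7 -7.84 -2.32
```

View pics/s3.png

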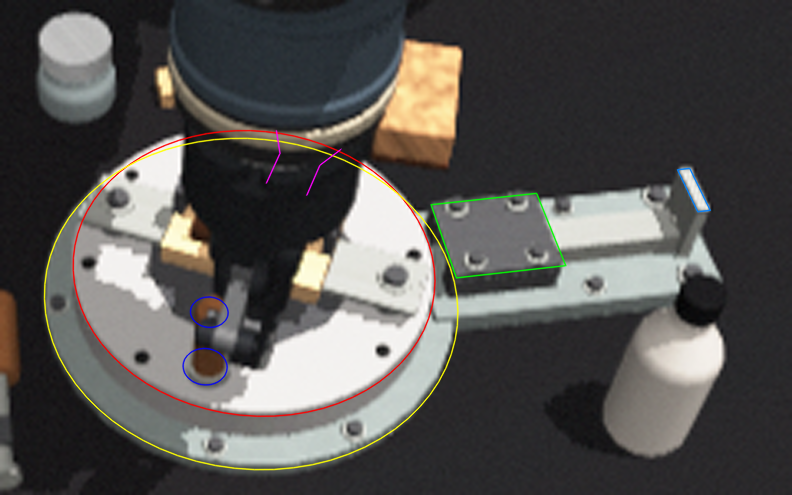

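```bash
python3 -m jog '[[[0,0,1],[-0.15,0.05,0],0],[[0,0,3],[-0.4,0.15,0],0],[[0,0,6],[-0.8,0.2,0],0],[[0,0,9],[-1.2,0.25,0],0],[[0,0,12],[-1.6,0.3,0],0],[[0,0,15],[-2.05,0.3,0],0],[[0,0,18],[-2.45,0.3,0],0],[[0,0,21],[-2.85,0.25,0],0],[[0,0,24],[-3.25,0.2,0],0],[[0,0,27],[-3.65,0.1,0],0],[[0,0,30],[-4.05,0,0],0],[[0,0,33],[-4.45,-0.1,0],0],[[0,0,36],[-4.85,-0.25,0],0],[[0,0,39],[-5.2,-0.4,0],0],[[0,0,42],[-5.6,-0.6,0],0],[[0,0,45],[-5.95,-0.8,0],0],[[0,0,47],[-6.2,-0.95,0],0],[[0,0,49],[-6.45,-1.1,0],0],[[0,0,50],[-6.55,-1.15,0],0],[[0,0,50],[-6.55,-1.15,0],0]]'
python3 look.py scene s4 5;python3 plan.py -54 -67 1 22;python3 look.py wrist w4 5
```

```text
clock: 7.38
ee_pos: [605.4, -88.1, 60.4]
orientation: [0.0, 0.951, 0.308, 0.0]
wrist_force: [0.4, 1.1, -0.7]
finger_gap: -0.0
7.3833 [605.4 -88.1  60.4] [0.000e+00 9.512e-01 3.084e-01 1.000e-04] [ 0.4  1.1 -0.7] [-0.14  0.52 -0.03  1.02  0.    2.37]
radial now -54.008206457758064
-54.0 rz -0.0 0.24 -0.02
-55.0 rz 1.0 0.11 0.02
-56.0 rz 2.0 -0.03 0.05
-57.0 rz 3.0 -0.16 0.09
-58.0 rz 4.0 -0.3 0.12
-59.0 rz 5.0 -0.43 0.15
-60.0 rz 6.0 -0.57 0.17
-61.0 rz 7.0 -0.7 0.19
-62.0 rz 8.0 -0.84 0.21
-63.0 rz 9.0 -0.98 0.23
-64.0 rz 10.0 -1.11 0.25
-65.0 rz 11.0 -1.25 0.26
-66.0 rz 12.0 -1.39 0.27
-67.0 rz 13.0 -1.53 0.28
7.4333 [605.4 -88.1  60.4] [1.000e-04 9.511e-01 3.089e-01 1.000e-04] [-0.2  0.9  0.7] [-0.14  0.52 -0.03  1.02 -0.    2.37]
```

View pics/s4.png

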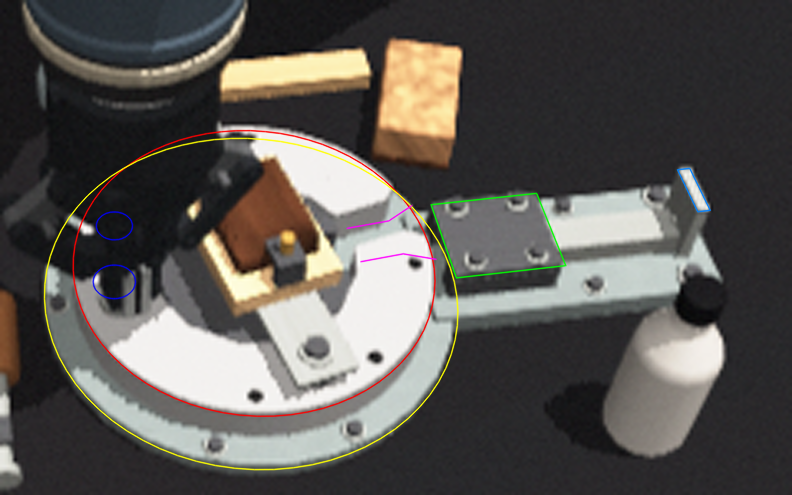

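View pics/w4.png

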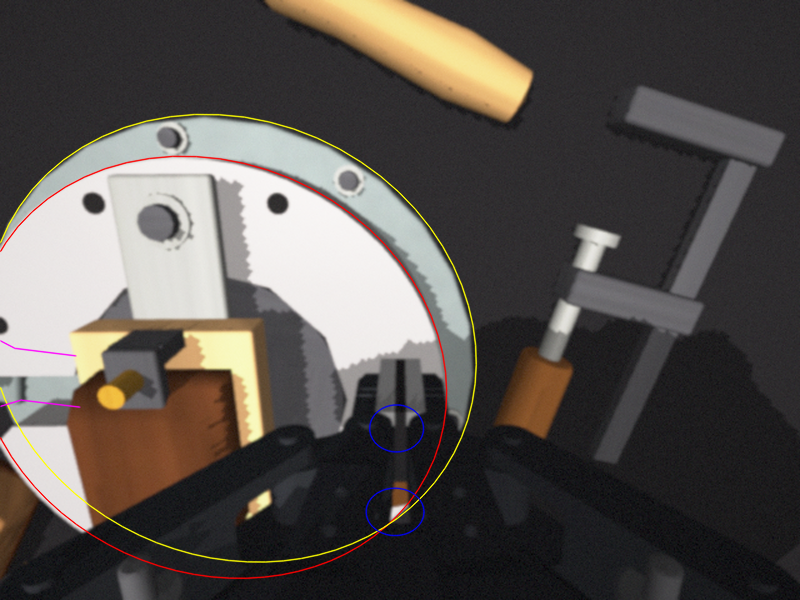

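```bash
cat >ov.py <<'E'
import sys
from h import *
n,th,x0,y0,x1,y1,s=sys.argv[1],*map(float,sys.argv[2:8])
p,d,K,V=load(n); bo=float(sys.argv[8]) if len(sys.argv)>8 else 235.7
overlay(p,K,V,[544.8,-38.],np.radians(113.2),np.radians(th),bo,f"pics/{n}_t{th}.png",(int(x0),int(y0),int(x1),int(y1)),s)
E
python3 ov.py s4 11 360 200 460 275 8
```

```text
(no output)
```

View pics/s4_t11.0.png

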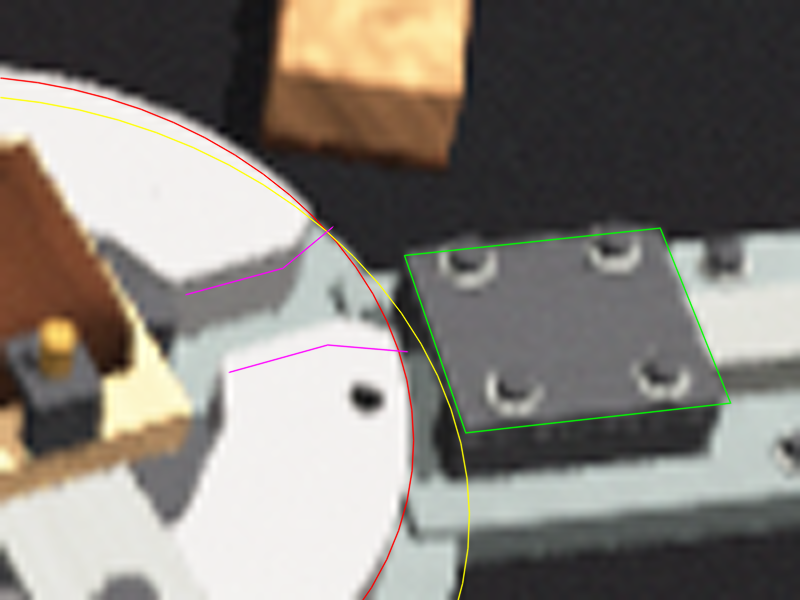

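```bash
python3 -m jog '[[[0,0,2],[-0.3,0.05,0],0],[[0,0,4],[-0.55,0.1,0],0],[[0,0,6],[-0.82,0.15,0],0],[[0,0,7.5],[-1.02,0.2,0],0],[[0,0,8.5],[-1.15,0.2,0],0],[[0,0,9.5],[-1.3,0.23,0],0],[[0,0,9.5],[-1.3,0.23,0],0],[[0,0,9.5],[-1.3,0.23,0],0]]'
python3 look.py scene s5 3; python3 ov.py s5 3 360 200 460 275 8
```

```text
clock: 8.15
ee_pos: [596.1, -97.7, 60.3]
orientation: [0.0, 0.973, 0.229, -0.0]
wrist_force: [1.5, 0.0, 0.3]
finger_gap: 0.5
8.15 [596.1 -97.7  60.3] [ 1.000e-04  9.735e-01  2.289e-01 -1.000e-04] [1.5 0.  0.3] [-0.16  0.51 -0.05  1.01 -0.    2.52]
```

View pics/s5_t3.0.png

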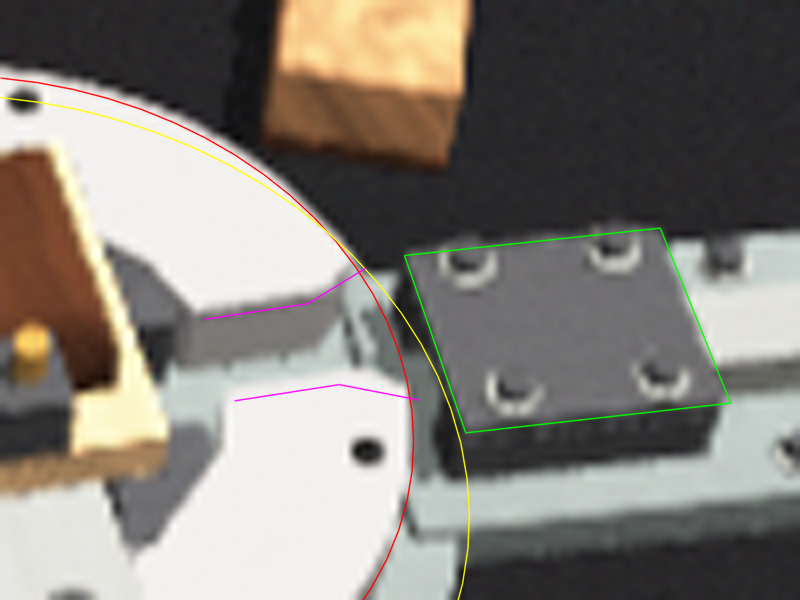

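```bash
python3 -m jog '[[[0,0,1],[-0.13,0.04,0],0],[[0,0,2],[-0.27,0.07,0],0],[[0,0,3],[-0.4,0.1,0],0],[[0,0,3.5],[-0.47,0.11,0],0],[[0,0,4],[-0.53,0.12,0],0],[[0,0,4],[-0.53,0.12,0],0],[[0,0,4],[-0.53,0.12,0],0]]'
python3 look.py scene s6 0; python3 ov.py s6 0 360 200 460 275 8
```

```text
clock: 8.78
ee_pos: [591.9, -101.1, 60.3]
orientation: [0.0, 0.981, 0.194, -0.0]
wrist_force: [1.3, 0.4, 0.4]
finger_gap: -0.2
8.7833 [ 591.9 -101.1   60.3] [ 1.000e-04  9.809e-01  1.945e-01 -1.000e-04] [1.3 0.4 0.4] [-0.17  0.5  -0.06  1.01 -0.    2.58]
```

View pics/s6_t0.0.png

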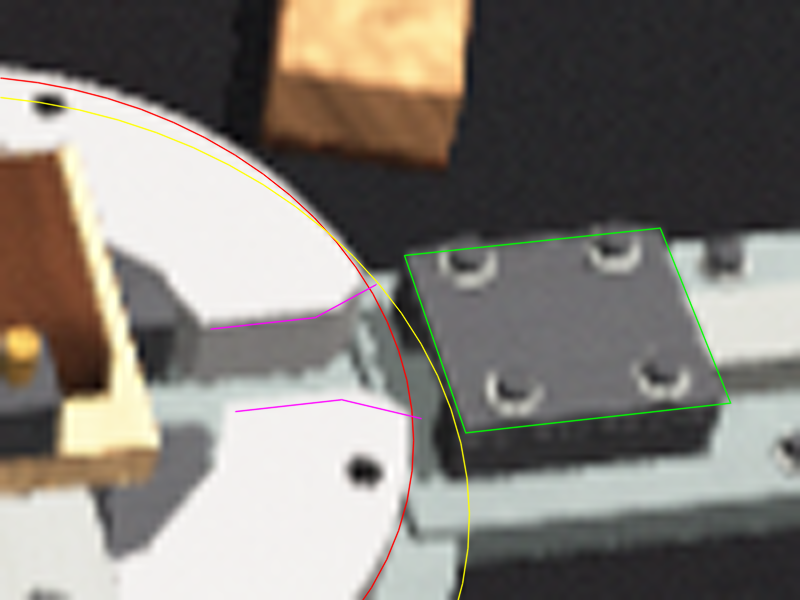

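```bash
python3 -m jog '[[[0,0,0],[0.4,0,0],0],[[0,0,0],[1,0,-0.3],0],[[0,0,0],[1.3,0,-2],0],[[0,0,0],[1.3,0,-4.5],0],[[0,0,0],[1.3,0,-7],0],[[0,0,-6],[1.2,-0.5,-9],0],[[0,0,-12],[1,-1.2,-9],0],[[0,0,-19],[0.6,-2.2,-9],0],[[0,0,-26],[0.2,-3.2,-9],0],[[0,0,-33],[-0.2,-4.2,-9],0],[[0,0,-40],[-0.6,-5.2,-9],0],[[0,0,-47],[-1,-6.2,-9],0],[[0,0,-54],[-1.4,-7.2,-9],0],[[0,0,-61],[-1.8,-8.2,-9],0],[[0,0,-68],[-2,-9,-9],0],[[0,0,-75],[-2,-9.6,-9],0],[[0,0,-82],[-2,-9.6,-9],0],[[0,0,-88],[-2,-9.6,-9],0],[[0,0,-90.6],[-2,-9.6,-9],0],[[0,0,-90.6],[-2,-9.6,-9],0]]'
python3 look.py wrist w7 0; python3 look.py scene s7 0
```

```text
clock: 10.5
ee_pos: [537.1, -19.7, 150.5]
orientation: [-0.0, 0.551, 0.835, -0.0]
wrist_force: [0.5, -0.1, -0.2]
finger_gap: 0.1
10.5 [537.1 -19.7 150.5] [-1.000e-04  5.506e-01  8.348e-01 -1.000e-04] [ 0.5 -0.1 -0.2] [-0.04  0.32 -0.1   1.15 -0.    1.13]
10.55 [537.1 -19.7 150.4] [-1.000e-04  5.521e-01  8.338e-01 -0.000e+00] [-0.4  0.4 -0.3] [-0.04  0.32 -0.1   1.15  0.    1.13]
```

View pics/w7.png

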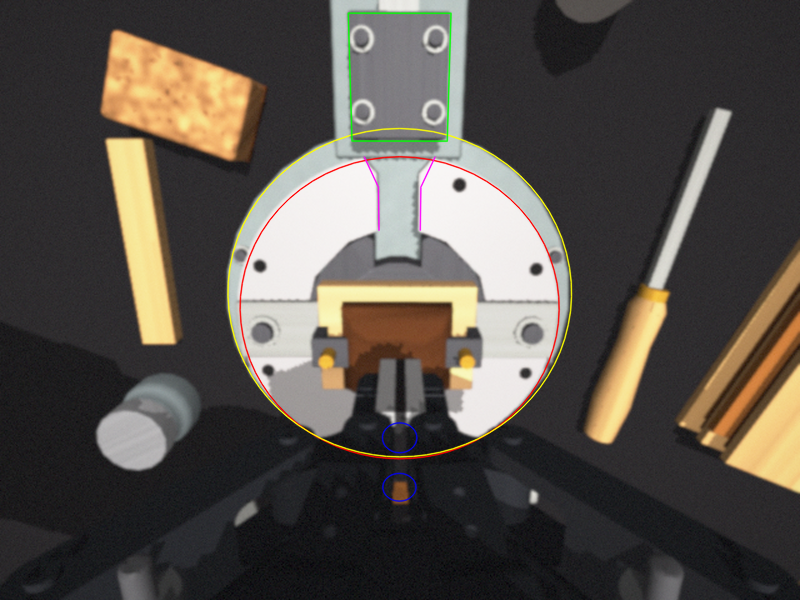

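```bash
python3 ov.py w7 0 260 0 380 215 2.8; python3 - <<'E'
import cv2;from h import *
p,d,K,V=load("w7"); cv2.imwrite("pics/w7z.png",cv2.resize(p[100:200,260:380],None,fx=6,fy=6,interpolation=cv2.INTER_CUBIC))
g=p.min(2).astype(int)
c=np.array([544.8,-38.]);th=np.radians(113.2);ey=np.array([np.cos(th),np.sin(th)]);ex=np.array([ey[1],-ey[0]])
def foot(u,v,z): X=ray(K,V,u,v,z)[:2]-c; return X@ex,X@ey
for v in range(126,184,4):
    row=g[v].astype(float); gr=np.diff(row)
    L=290+np.argmin(gr[290:316]); R=322+np.argmax(gr[322:345]) 
    print(v,L,R,np.round(foot(L+.5,v,36),1),np.round(foot(R+.5,v,36),1),gr[L],gr[R])
for v in (25,50,80,105):
    row=g[v].astype(float)
    gr=np.diff(row);L=270+np.argmin(gr[270:290]);R=350+np.argmax(gr[350:372]);print("guide",v,L,R,np.round(foot(L+.5,v,37.5),1),np.round(foot(R+.5,v,37.5),1))
E
```

```text
126 290 344 [-19.3  95. ] [17.5 95.1] -24.0 19.0
130 293 342 [-17.3  92.4] [16.1 92.5] -35.0 40.0
134 296 339 [-15.3  89.8] [14.1 89.8] -32.0 30.0
138 300 335 [-12.6  87.2] [11.4 87.2] -35.0 34.0
142 300 334 [-12.6  84.5] [10.8 84.5] -40.0 41.0
146 300 334 [-12.7  81.9] [10.8 81.9] -44.0 62.0
150 300 334 [-12.7  79.2] [10.9 79.2] -43.0 58.0
154 300 334 [-12.7  76.5] [10.9 76.5] -36.0 57.0
158 301 334 [-12.1  73.7] [10.9 73.8] -36.0 56.0
162 301 334 [-12.1  71. ] [11. 71.] -37.0 55.0
166 301 334 [-12.2  68.3] [11.  68.3] -34.0 54.0
170 300 334 [-12.9  65.5] [11.  65.5] -34.0 55.0
174 301 334 [-12.2  62.7] [11.1 62.7] -37.0 53.0
178 301 334 [-12.3  59.9] [11.1 59.9] -37.0 50.0
182 301 334 [-12.3  57.1] [11.1 57.1] -24.0 44.0
guide 25 283 353 [-22.1 155.5] [ 21.8 155.6]
guide 50 278 358 [-25.7 141.4] [ 25.4 141.4]
guide 80 279 357 [-25.7 123.7] [ 25.3 123.7]
guide 105 279 356 [-26.2 108.4] [ 25.1 108.4]
```

View pics/w7z.png

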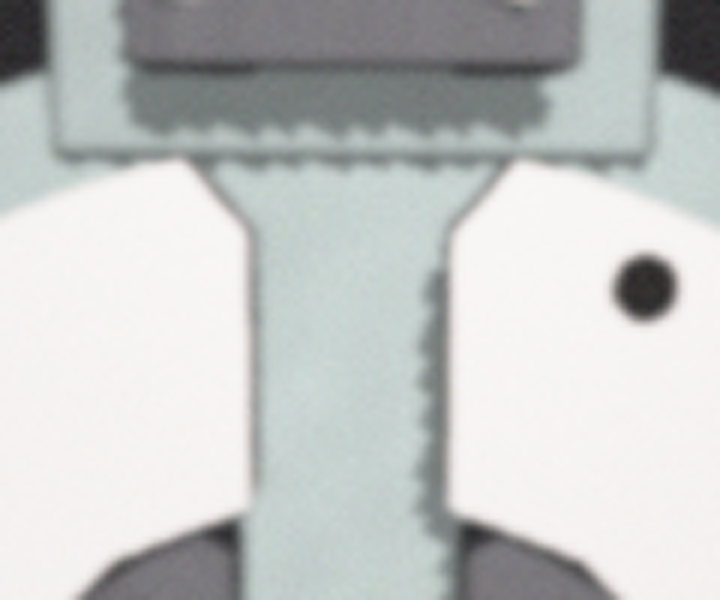

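```bash
python3 -m jog '[[[0,0,0],[1.5,0,0],0],[[0,0,0],[5,0,0],0],[[0,0,0],[9,0,0],0],[[0,0,0],[13,0,0],0],[[0,0,0],[17,0,0],0],[[0,0,0],[21,0,0],0],[[0,0,0],[24,0,0],0],[[0,0,0],[24.6,0,0],0],[[0,0,0],[24.6,0,2],0],[[0,0,0],[24.6,0,4],0],[[0,0,0],[24.6,0,5],0],[[0,0,0],[24.6,0,5],0]]'
python3 look.py scene s8 0
```

```text
clock: 11.6
ee_pos: [439.5, 205.7, 98.5]
orientation: [-0.001, 0.552, 0.834, -0.001]
wrist_force: [-1.2, -0.6, 1.0]
finger_gap: 0.0
11.6 [439.5 205.7  98.5] [-0.0009  0.5523  0.8336 -0.0014] [-1.2 -0.6  1. ] [ 0.44  0.25 -0.33  0.99 -0.    1.61]
```

View pics/s8.png

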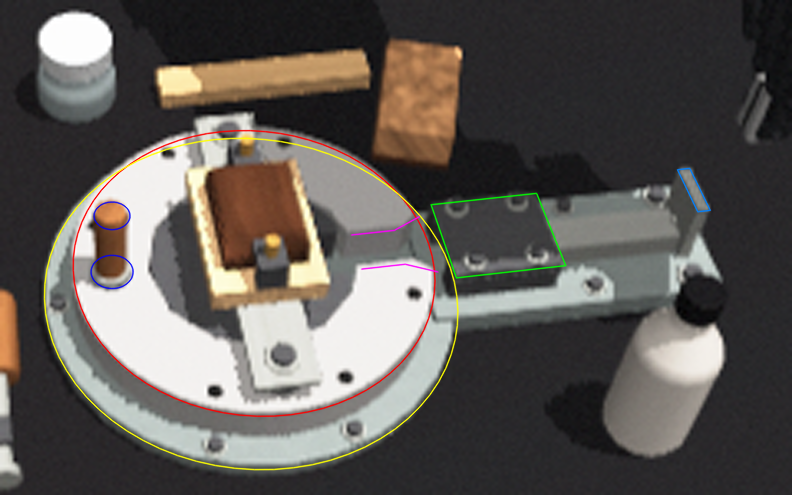

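```bash
python3 -m jog '[[[0,0,0],[0,0,1],0],[[0,0,0],[0,0,2.5],0],[[0,0,0],[0,0,4],0],[[0,0,0],[0,0,5.3],0],[[0,0,0],[0,0,6],0],[[0,0,0],[0,0,6.4],0],[[0,0,0],[-0.4,0.05,6.4],0],[[0,0,0],[-0.8,0.05,6.4],0],[[0,0,0],[-1.2,0.05,6.4],0],[[0,0,0],[-1.6,0.05,6.4],0],[[0,0,0],[-2,0.05,6.4],0],[[0,0,0],[-2.4,0.05,6.4],0],[[0,0,0],[-2.8,0.05,6.4],0],[[0,0,0],[-2.8,0.05,6.4],0]]'
python3 look.py scene s9 0 225
```

```text
clock: 12.82
ee_pos: [452.4, 180.2, 36.4]
orientation: [0.0, 0.552, 0.834, -0.0]
wrist_force: [-0.8, 1.4, -0.4]
finger_gap: 0.1
12.8167 [452.4 180.2  36.4] [ 2.000e-04  5.520e-01  8.338e-01 -0.000e+00] [-0.8  1.4 -0.4] [ 0.38  0.31 -0.42  0.84 -0.    1.55]
```

View pics/s9.png

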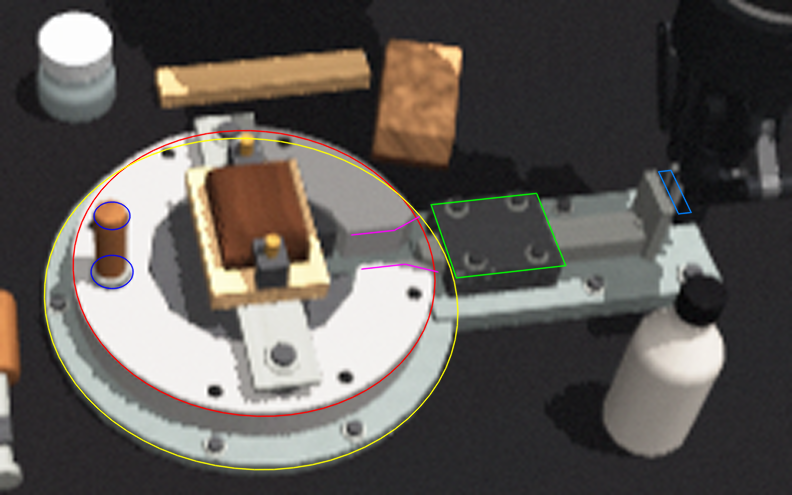

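```bash
python3 -m jog '[[[0,0,0],[-0.25,0,0],0],[[0,0,0],[-0.5,0,0],0],[[0,0,0],[-0.75,0,0],0],[[0,0,0],[-1,0,0],0],[[0,0,0],[-1.25,0,0],0],[[0,0,0],[-1.5,0,0],0],[[0,0,0],[-1.75,0,0],0],[[0,0,0],[-2,0,0],0],[[0,0,0],[-2,0,0],0]]'; python3 look.py side d10 0 200;python3 look.py scene s10 0 200
```

```text
clock: 13.62
ee_pos: [460.0, 161.9, 36.3]
orientation: [0.0, 0.552, 0.834, -0.0]
wrist_force: [1.3, -0.8, -0.2]
finger_gap: -0.1
13.6167 [460.  161.9  36.3] [ 1.000e-04  5.519e-01  8.339e-01 -2.000e-04] [ 1.3 -0.8 -0.2] [ 0.34  0.32 -0.42  0.84 -0.    1.51]
13.6667 [460.  162.1  36.3] [ 1.000e-04  5.519e-01  8.339e-01 -2.000e-04] [-0.4  0.8  0.3] [ 0.34  0.32 -0.42  0.84 -0.    1.51]
```

View pics/s10.png

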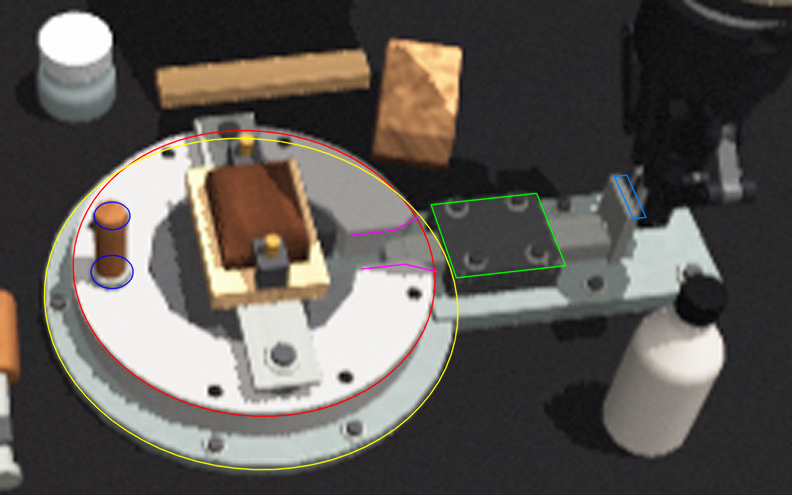

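```bash
python3 -m jog '[[[0,0,0],[-0.25,0,0],0],[[0,0,0],[-0.5,0,0],0],[[0,0,0],[-0.75,0,0],0],[[0,0,0],[-1,0,0],0],[[0,0,0],[-1.25,0,0],0],[[0,0,0],[-1.5,0,0],0],[[0,0,0],[-1.75,0,0],0],[[0,0,0],[-2,0,0],0],[[0,0,0],[-2.2,0,0],0],[[0,0,0],[-2.4,0,0],0],[[0,0,0],[-2.6,0,0],0],[[0,0,0],[-2.6,0,0],0]]'; python3 look.py scene s11 0 170; python3 ov.py s11 0 360 190 480 280 6.6 170
```

```text
clock: 14.72
ee_pos: [470.2, 138.2, 36.3]
orientation: [0.0, 0.552, 0.834, -0.0]
wrist_force: [-0.5, -0.5, 0.0]
finger_gap: -0.0
14.7167 [470.2 138.2  36.3] [ 1.000e-04  5.519e-01  8.339e-01 -1.000e-04] [-0.5 -0.5  0. ] [ 0.29  0.32 -0.41  0.84 -0.    1.46]
```

View pics/s11_t0.0.png

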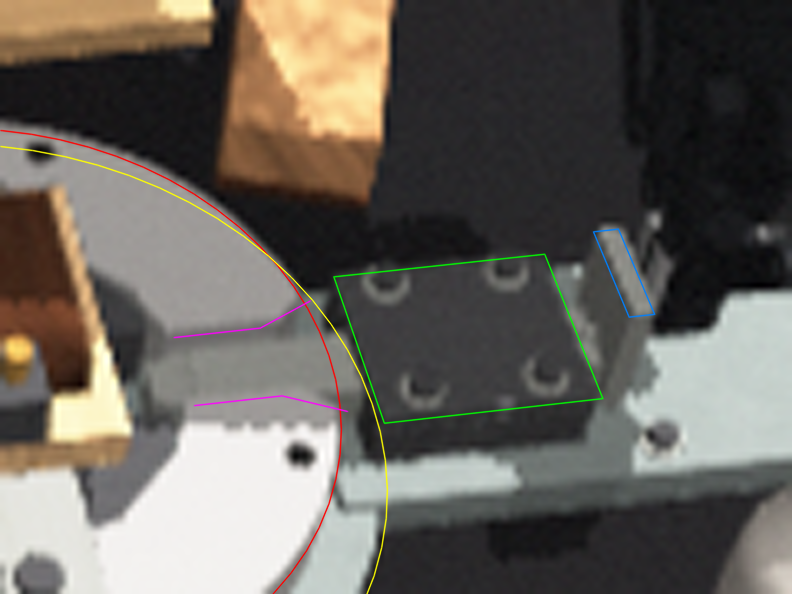

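```bash
python3 -m jog '[[[0,0,0],[-0.15,0,0],0],[[0,0,0],[-0.3,0,0],0],[[0,0,0],[-0.45,0,0],0],[[0,0,0],[-0.6,0,0],0],[[0,0,0],[-0.7,0,0],0],[[0,0,0],[-0.7,0,0],0]]'; python3 -m jog '[[[0,0,0],[-0.1,0,0],0],[[0,0,0],[-0.15,0,0],0],[[0,0,0],[-0.15,0,0],0]]';python3 look.py scene s12 0 164; python3 ov.py s12 0 360 190 480 280 6.6 164
```

```text
clock: 15.27
ee_pos: [472.9, 131.9, 36.3]
orientation: [0.0, 0.552, 0.834, -0.0]
wrist_force: [-0.1, 0.3, 0.2]
finger_gap: 0.2
clock: 15.52
ee_pos: [473.3, 130.9, 36.3]
orientation: [-0.0, 0.552, 0.834, 0.0]
wrist_force: [-1.0, 3.3, 1.7]
finger_gap: -0.0
15.5167 [473.3 130.9  36.3] [-2.000e-04  5.517e-01  8.340e-01  2.000e-04] [-1.   3.3  1.7] [ 0.27  0.32 -0.41  0.84  0.    1.44]
```

View pics/s12_t0.0.png

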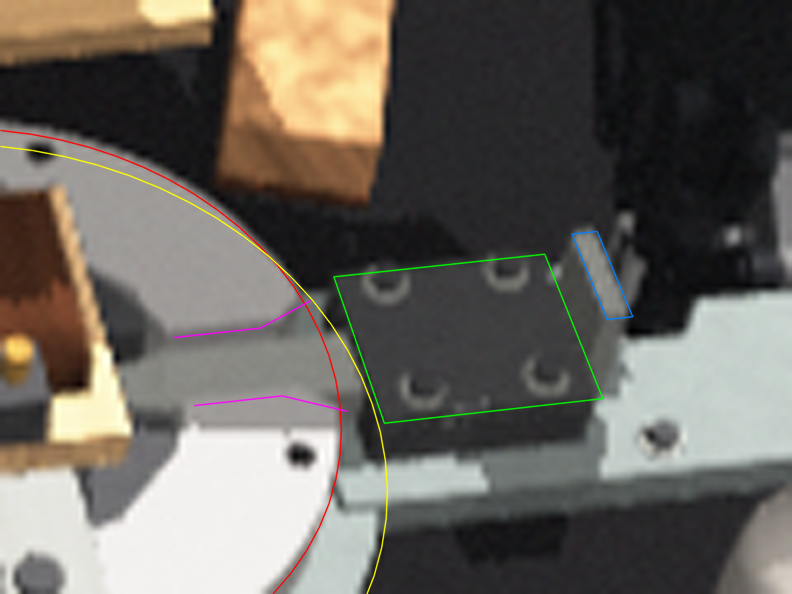

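```bash
python3 -m jog '[[[0,0,0],[-0.05,0,0],0],[[0,0,0],[-0.1,0,0],0],[[0,0,0],[-0.1,0,0],0]]'; python3 -m jog '[[[0,0,0],[-0.05,0,0],0],[[0,0,0],[-0.1,0,0],0],[[0,0,0],[-0.1,0,0],0]]'
```

```text
clock: 15.82
ee_pos: [473.3, 130.8, 36.4]
orientation: [-0.001, 0.551, 0.834, 0.001]
wrist_force: [-4.7, 11.0, 3.2]
finger_gap: 0.2
clock: 16.07
ee_pos: [473.3, 130.8, 36.4]
orientation: [-0.002, 0.551, 0.834, 0.001]
wrist_force: [-9.4, 19.1, 3.9]
finger_gap: 0.3
```

```bash
python3 -m jog '[[[0,0,0],[0.3,0,0],0],[[0,0,0],[0.8,0,0],0],[[0,0,0],[1.6,0,0],0],[[0,0,0],[2.8,0,0],0],[[0,0,0],[3.4,0,-1],0],[[0,0,0],[3.4,0,-3.5],0],[[0,0,0],[3.4,0,-7],0],[[0,0,0],[2,0,-10],0],[[0,0,0],[-1,0,-12],0],[[0,0,0],[-5,0,-13],0],[[0,0,0],[-8,0,-13],0],[[0,0,0],[-8,0,-13],0],[[0,0,0],[-8,0,-13],0]]'; python3 look.py wrist w13 0 164;python3 look.py scene s13 0 164; python3 look.py side d13 0 164
```

```text
clock: 17.15
ee_pos: [505.7, 54.6, 167.0]
orientation: [0.0, 0.553, 0.833, 0.0]
wrist_force: [0.1, 0.6, -0.4]
finger_gap: -0.0
17.15 [505.7  54.6 167. ] [2.000e-04 5.526e-01 8.334e-01 1.000e-04] [ 0.1  0.6 -0.4] [ 0.11  0.25 -0.15  1.17 -0.    1.28]
17.2 [505.2  55.4 166.7] [-0.      0.5521  0.8338  0.    ] [-0.3 -0.  -0.5] [ 0.11  0.25 -0.15  1.17  0.    1.28]
17.25 [505.   56.  166.5] [-1.000e-04  5.516e-01  8.341e-01 -0.000e+00] [ 0.4 -0.   0.9] [ 0.11  0.25 -0.15  1.17  0.    1.28]
```

View pics/w13.png

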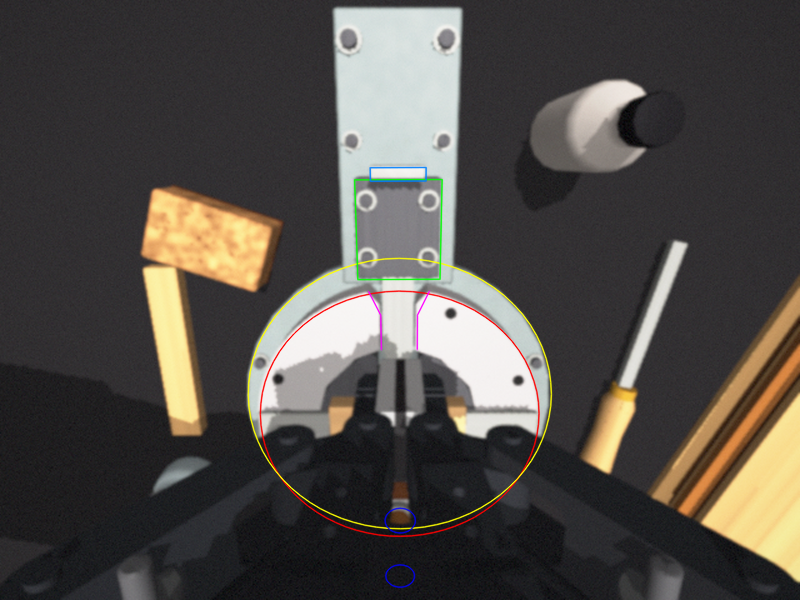

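View pics/s13.png

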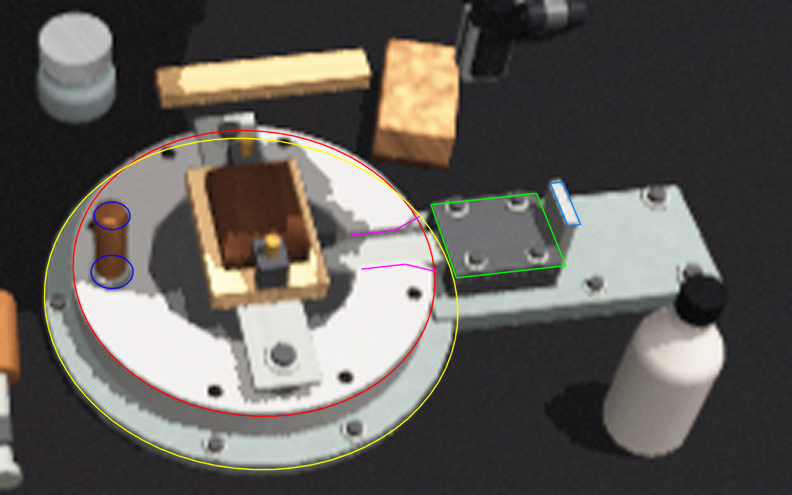

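View pics/d13.png

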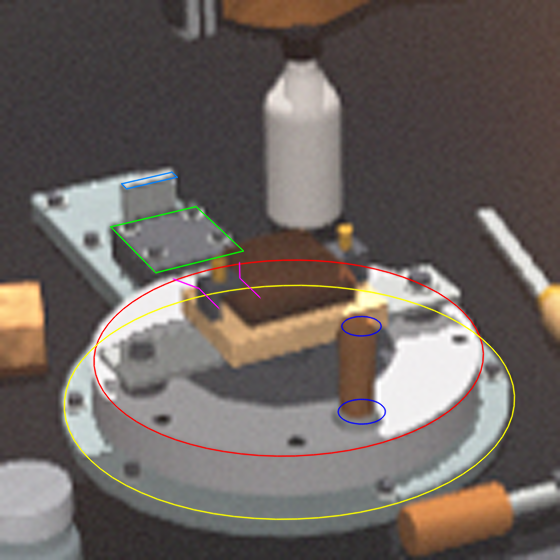

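```bash
python3 -m jog '[[[0,0,0],[0,0,-1],0],[[0,0,0],[0,0,-3],0],[[0,0,0],[0,0,-5],0],[[0,0,0],[0,0,-5],0],[[0,0,0],[0,0,-5],0]]' && python3 -c "
from rig import ticket; print(ticket.finish_job())"
```

```text
clock: 17.72
ee_pos: [505.8, 56.1, 217.7]
orientation: [0.001, 0.551, 0.834, 0.001]
wrist_force: [-0.7, 0.1, -0.6]
finger_gap: 0.2
the job is handed in; nothing more can be done
None
```

The turntable is locked and the job is handed in at 17.7 s. With the shut fingertips I pushed the peg about 161° clockwise until the slot stood in front of the bar. Then I pushed the bar's upturned end through the slot until it stopped.

- **Slot alignment:** before pushing the bar, the wrist camera put the slot within about 0.6 mm and 0.7° of the guide's centre line. The bar went through with no jump in force.
- **Bar home:** at the end the force rose to about 21 N along the bar with no further movement. After I took the hand away, all three camera views showed the tab against the guide's outer face, matching the 164 mm home position drawn over the pictures.
- **Other things on the bench:** none of those in view showed any visible shift from the first pictures, and the hand ended clear above everything.
- **Disagreements:** the drawn ring outline sat 1–2 mm off the real one in the scene camera, and the wrist camera was out by a few mm at first. I relied on how the slot and guide sat relative to each other instead.

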